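# Slide the glue tin out of its row and home into the bench holder

## Robot

A 6-joint arm with a two-finger parallel gripper is mounted at the origin on the work surface. World frame = base frame: x ahead of the robot, y to its left, z up, the work surface at z = 0. Lengths are in m, angles in rad, forces in N, time in s.
With the tool pointing down it reaches from about 0.275 to 0.75 m from the base axis. Payload 10.2 kg.
Tool frame: the origin (TCP) lies on the front face of the gripper's body, between the roots of the fingers; the fingertips stand 64 mm ahead of it and the grasp point (between the pads) lies 45 mm ahead of it; z points along the fingers, y is the line along which they close (so a half turn about z gives the same grasp; the last joint's range is limited). The gripper opens to 88 mm and grips with 3 to 60 N. Pads are 18 mm wide; open, the fingers measure 123 mm over their backs; the gripper's body (75 mm by 187 mm) begins 45 mm behind the grasp point.
Start: joints at [1.1, 0.313, 1.498, -0, 1.331, -0.223], TCP at [0.129, 0.509, 0.303] pointing down, gripper open.
Joint ranges: [-2.94, 2.94], [-0.97, 2.17], [0.19, 2.56], [-1.23, 4.37], [0.02, 3.11], [-2.88, 2.88]. Speed limits (rad/s): [2.39, 2.39, 3.01, 3.14, 3.14, 3.14].

## Interface

Orientations are given as a unit quaternion [x, y, z, w].
In Python, from station import robot, optics, order, models gives the robot as it stands. The module is installed in compiled form; this text tells all that it offers.
- The arm moves only by the shell command python3 -m pendant 'ROWS' [OPENING] [FORCE]. ROWS is a JSON object of lists of equal length, an entry for each row: "delta_pos": the shift along the tool's x, y, z in units of 30 mm (1.0 is 30 mm), a list of three; "rotation": the turn, a rotation vector about the tool's x, y, z in units of 6 degrees (1.0 is 6 degrees), a list of three. A call has 1 to 10 rows; each row shifts and turns the commanded pose from where the row before left it, along the tool's axes as they then stand; what a row does not reach is not made up. A row lasts 1/12 s, in which the tool goes at most 41.7 mm and 7.16 degrees, less where a joint would pass 70% of its speed; a pose out of reach is approached as far as the arm can. A call is refused whole if a number of a shift passes 1 or a number of a turn 1, either way. A call with a gripper value outside its range is refused whole. OPENING is the opening, from 0 (shut) to 1 (fully open), set as the call begins (- or left out, the last holds). The fingers move at their own pace and stop on an object; FORCE is the grip in N (left out, the last holds). Time passes only in rows, so rows that do not move let the fingers close. It gives the time, the measured TCP pose, the force, the opening and the grip force at its end, in the units of the state.
- robot.get_obs(): the state, without advancing time (a new reading comes with each control period).
- optics.read_camera(name): name is "scene" or "side" or "wrist"; returns (picture, depth): 384x512x3 uint8, blue, green, red; 384x512 float32, m along the optical axis (not along the pixel's ray), 0 where there is no reading.
- optics.get_calibration(name): a dict with "K" (3x3 intrinsics, pixels), "R" (3x3) and "t" (3): a world point X has camera coordinates R X + t; the wrist camera has in their place "mount" (4x4, takes a point from camera to tool coordinates, whose origin is the TCP and whose axes are the flange's). Camera axes: x right, y down, z forward; pixel columns grow to the right and rows downward; lengths in m; the calibration is good to about 2 mm. The wrist camera is an equidistant fisheye: a pixel r from the principal point sees the ray r / f radians off the axis. A picture is of the moment at which its call begins: read the wrist's pose just before it. get_calibration takes no time and is no camera call.
- order.finish_job(): hands the job in; it is judged then, once.
Trained networks look in the newest picture that a camera, given by its name, has taken for a name from the list of things; names that differ only in an ending like _2 or _b are one class to them, and where a whole thing is asked for, a point or a joint stands for the part that bears it (a point fixed in the world has none). Each returns a list of dicts, best first, with "conf" (0 to 1); they miss things now and then, are a little off and sometimes report something else, mostly with a low value. They report only what shows in the picture. A call takes as long as a camera call. They do not tell look-alikes from the thing itself.
- models.cut_out(label, camera): "mask" (384x512 bool, what is visible of it) and "bbox" ([left, top, right, bottom] in pixels, round what is visible of it).
The state is a dict: "time_s": time; "joint_positions": joint angles; "joint_vel": joint speeds; "joint_efforts": joint torques, N m; "tool_pos": TCP position; "eef_rot": TCP orientation; "ft_force": force on the tool from outside, world axes, zero at the start; "torque": the same for the moment, N m; "width": opening from 0.0 (shut) to 1.0 (fully open); "gripper_force": force on a finger pad.
Only numpy, scipy, OpenCV 4.12 (cv2) and the standard library are available. Lean on these libraries where they do the work, as an engineer would, in place of code of your own. Each camera call takes 0.05 s, during which the arm holds its last target. There are 200 camera calls.

## Task

Slide the plain flat-topped tin out of the row without shifting the two screw-capped tins it touches, and push it along the bench, upright and never lifted, in through the open mouth of the U-shaped plywood holder until it sits fully home against the holder's round back. Leave everything else on the bench where it is.

Things in the scene. Friction and masses are not known exactly. Their poses are not given: they have to be found in the camera images.
- tin_center (a point): Centre, half-way up, of the plain tin: a closed upright bare-metal cylinder, 88 mm in diameter, 62 mm high, flat top, 0.4 to 0.8 kg, too wide to grasp. It stands in any of the three places of a straight row with the two screw-capped tins, neighbours 88.5 mm apart centre to centre (as good as touching). It slides on the bench; push it low down (20 to 40 mm up).
- jar_a_center (a point): Point on the axis, 31 mm above the bench, of one screw-capped tin: bare-metal upright cylinder 88 mm in diameter and 42 mm high with a cap 52 to 55 mm in diameter on top of it, 62 mm high in all, loose, about 0.55 kg.
- jar_b_center (a point): The same point of the other, identical screw-capped tin.
- holder: U-shaped plywood holder, 40 mm high, fixed, no floor. Origin at bench level, centre of its half-round back; +x points from mouth to back, z up. Inner wall: half circle, radius 47 mm, on the +x side, then straight sides 94 mm apart to x = -45 mm, then lips flaring outward 0.5 rad to x = -71 mm (mouth about 120 mm). Walls 14 mm thick; a foot 11 mm high at each side reaches y = +-90 mm at x = -10 mm.
- holder_seat (a point): Point where the centre of the plain tin is when it is fully home: on the holder's x axis, 3 mm beyond its origin, 31 mm above the bench; axes as the holder's.
- block_center (a point): Centre of a loose wooden punch block 85 mm (its x) by 55 mm (its y) by 45 mm high, 65 mm high with the short steel punches standing in it; point 32.5 mm above the bench.
- spool_center (a point): Centre of an upright wooden thread spool, 52 mm in diameter, 56 mm high, loose.
- mallet_center (a point): Point in the handle of a wooden mallet that lies on the bench, 22.5 mm up: its handle runs along its x axis from -90 mm to +62 mm (23 mm thick), its head is a block 45 x 85 x 45 mm (x, y, z) centred at x = +85 mm. Loose.
Mind the look-alikes: they are no part of the job. What is shaped like the part that bears tin_center but green or purple is not meant. Of the things that look like the holder, the larger one is meant.

How it is judged:
On the way:
1. the plain tin is clear of both screw-capped tins (gap of at least 10 mm to each) (horizontal distance between tin_center and jar_a_center above 0.098 m and horizontal distance between tin_center and jar_b_center above 0.098 m), for 0.1 s.
At the end, for the whole second after the job is handed in: The plain tin stands upright on the bench (within 0.06 rad), at rest, its centre within 8 mm of the holder's seat point; the two screw-capped tins are within 12 mm, and the punch block, spool and mallet within 15 mm, of where they started (horizontal distance between tin_center and holder_seat below 0.008 m and height (world z) of tin_center below 0.036 m and angle between tin_center's own z axis and vertical below 0.06 rad and linear speed of tin below 0.02 m/s and distance of each of jar_a_center, jar_b_center from where it was at the start of the episode below 0.012 m and distance of each of block_center, spool_center, mallet_center from where it was at the start of the episode below 0.015 m); the robot touches nothing.
It fails at once if the plain tin is lifted more than 12 mm off the bench (height (world z) of tin_center above 0.043 m).
It fails at once if the plain tin is tipped by more than 0.25 rad (angle between tin_center's own z axis and vertical above 0.25 rad).
It fails at once if a screw-capped tin is shifted by more than 12 mm (distance of any of jar_a_center, jar_b_center from where it was at the start of the episode above 0.012 m).
It fails at once if the punch block, spool or mallet is shifted by more than 15 mm (distance of any of block_center, spool_center, mallet_center from where it was at the start of the episode above 0.015 m).
It also fails if it takes over 72 s, if anything falls off the work surface, if the arm or the gripper's body presses on something with over 40 N, if the wrist force passes 120 N, or if a joint passes its speed limit or range.

## Working session

There is one attempt and no reset: what is moved stays moved. The work goes in short steps, Python scripts to look and compute and a shell command to move; the robot and the scene stay as the last step left them, time stands still between calls to the robot, and variables do not carry over. Pictures are saved under pics/ and viewed, at most 10 in all, crops included, and the job is handed in when it is done.

```bash
mkdir -p pics; cat > h.py <<'E'
import numpy as np, cv2
from station import robot, optics, order, models
from scipy.spatial.transform import Rotation as Ro
def cloud(name,d):
    c=optics.get_calibration(name);K,R,t=c["K"],c["R"],c["t"]
    v,u=np.mgrid[0:384,0:512]
    P=np.stack([(u-K[0][2])/K[0][0]*d,(v-K[1][2])/K[1][1]*d,d],-1)
    return (P-np.array(t))@np.array(R)
E
python3 - <<'E'
from h import *
o=robot.get_obs();print(o["tool_pos"],o["eef_rot"])
ims=[]
for n in("scene","side"):
    im,d=optics.read_camera(n);cv2.imwrite(f"pics/{n}0.png",im)
    P=cloud(n,d)
    np.save(n+"P.npy",P);np.save(n+"I.npy",im)
    for l in("tin_center","jar_a_center","holder","block_center","spool_center","mallet_center"):
        for r in models.cut_out(l,n):
            m=r["mask"]&(d>0);p=P[m]
            if len(p)<10: continue
            top=p[p[:,2]>np.percentile(p[:,2],95)-.006]
            print(n,l,round(r["conf"],2),np.round(r["bbox"]).astype(int).tolist(),"top ctr",np.round((top.max(0)+top.min(0))/2,3),"ext",np.round(np.ptp(top,axis=0),3),"bgr",im[m].mean(0).astype(int))
E
```

```text
[0.12868314 0.50880862 0.30216281] [ 1.23541654e-01  9.92339172e-01 -6.16491847e-04 -2.16383250e-04]
scene tin_center 0.86 [291, 101, 318, 135] top ctr [ 0.294 -0.242  0.061] ext [0.089 0.087 0.009] bgr [98 63 85]
scene tin_center 0.66 [237, 127, 270, 158] top ctr [ 0.481 -0.237  0.062] ext [0.086 0.089 0.01 ] bgr [113 117 114]
scene tin_center 0.6 [216, 85, 245, 116] top ctr [ 0.449 -0.427  0.062] ext [0.089 0.088 0.01 ] bgr [59 98 56]
scene tin_center 0.42 [299, 175, 322, 202] top ctr [ 0.435 -0.006  0.056] ext [0.05 0.05 0.01] bgr [ 82 111 132]
scene jar_a_center 0.61 [300, 177, 323, 200] top ctr [ 0.435 -0.005  0.056] ext [0.05  0.049 0.01 ] bgr [ 81 111 133]
scene jar_a_center 0.6 [185, 150, 214, 178] top ctr [ 0.656 -0.253  0.061] ext [0.05  0.051 0.011] bgr [130 135 134]
scene holder 0.87 [251, 286, 297, 345] top ctr [0.735 0.235 0.031] ext [0.097 0.104 0.012] bgr [ 97 124 136]
scene holder 0.76 [299, 243, 369, 312] top ctr [0.554 0.233 0.04 ] ext [0.148 0.146 0.009] bgr [ 98 124 136]
scene block_center 0.93 [225, 215, 263, 251] top ctr [0.665 0.015 0.063] ext [0.041 0.068 0.0
[... 770 characters left out ...]
t [0.098 0.106 0.009] bgr [40 54 65]
side holder 0.59 [124, 268, 203, 353] top ctr [0.55 0.23 0.04] ext [0.149 0.149 0.009] bgr [40 55 66]
side block_center 0.76 [183, 181, 225, 229] top ctr [0.66  0.012 0.063] ext [0.04  0.068 0.009] bgr [26 35 49]
side spool_center 0.89 [275, 238, 298, 274] top ctr [ 0.43  -0.008  0.056] ext [0.05  0.053 0.009] bgr [33 52 72]
side spool_center 0.38 [181, 181, 226, 226] top ctr [0.661 0.012 0.063] ext [0.041 0.068 0.009] bgr [27 36 50]
side mallet_center 0.8 [132, 163, 195, 219] top ctr [0.725 0.039 0.047] ext [0.049 0.085 0.009] bgr [26 39 55]
side mallet_center 0.39 [275, 237, 297, 271] top ctr [ 0.43  -0.007  0.056] ext [0.05  0.051 0.009] bgr [32 51 71]
```

View pics/scene0.png

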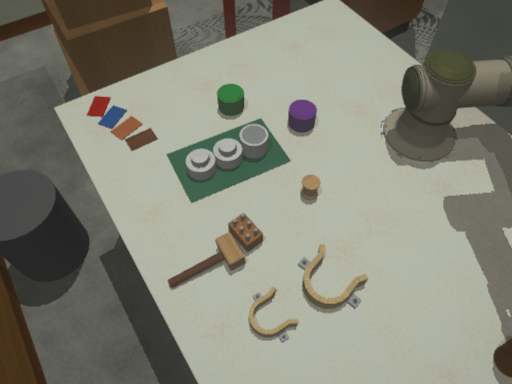

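View pics/side0.png

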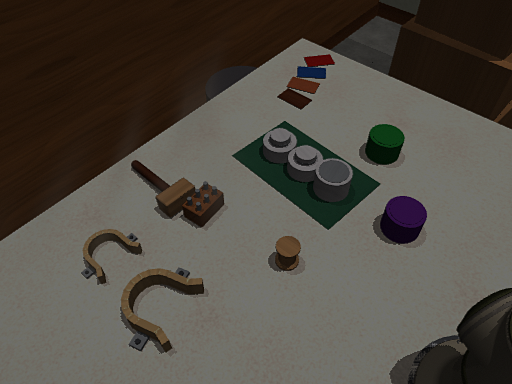

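The scene picture shows the plain tin at about (254,140), at the robot end of the row. The jars are at (228,152) and (200,163), the spool at (310,187), and the large holder at (333,278) with its mouth facing up and right. Next I'll fit the holder pose and work out the positions more precisely.

```bash
cat > fit.py <<'E'
from h import *
from scipy.optimize import least_squares
from scipy.spatial import cKDTree
t=np.linspace(-np.pi/2,np.pi/2,80)
def U(r,flx):  # centreline, r=54
    a=np.c_[r*np.cos(t),r*np.sin(t)]
    s=np.linspace(0,-.045,25);l=np.linspace(0,1,15)
    L=[a]
    for q in(1,-1):
        L+=[np.c_[s,q*r+0*s],np.c_[-.045-.026*l,q*(r+.026*np.tan(.5)*l)]]
    return np.vstack(L)
M=U(.054,0)
for n in("scene","side"):
    P=np.load(n+"P.npy").reshape(-1,3)
    m=(abs(P[:,0]-.552)<.1)&(abs(P[:,1]-.232)<.1)&(P[:,2]>.036)&(P[:,2]<.045)
    p=P[m,:2];best=None
    for y0 in np.arange(0,6.3,.5):
        def f(x):
            c,s=np.cos(x[2]),np.sin(x[2]);q=(p-x[:2])@np.array([[c,-s],[s,c]])
            d=cKDTree(M).query(q)[0]
            return np.maximum(d-.006,0)*1e3+d*100
        r=least_squares(f,[.552,.232,y0],diff_step=1e-4)
        if best is None or r.cost<best.cost:best=r
    print(n,"holder",best.x.round(4),best.cost,len(p))
    P=np.load(n+"P.npy").reshape(-1,3)
    for nm,c,z,R in(("tin",(.478,-.237),.062,.044),("j1",(.565,-.245),.062,.0265),("j2",(.653,-.253),.062,.0265),("spool",(.432,-.007),.056,.026)):
        m=(np.hypot(P[:,0]-c[0],P[:,1]-c[1])<R+.012)&(abs(P[:,2]-z)<.006)
        def g(x):
            d=np.hypot(*(P[m,:2]-x).T); return np.maximum(d-R,0)
        h=cv2.minEnclosingCircle(P[m,:2].astype(np.float32)*1000)
        print(n,nm,np.round(h,1) if 0 else h, P[m,:2].mean(0).round(4))
    m=(abs(P[:,0]-.67)<.13)&(abs(P[:,1]-.02)<.1)&(P[:,2]>.035)&(P[:,2]<.07)
    q=P[m];print("block/mallet lowest-x pts",q[q[:,0]<q[:,0].min()+.004].mean(0),"ymin/max for x<.64",q[q[:,0]<.66][:,1].min(),q[q[:,0]<.66][:,1].max())
E
python3 fit.py
```

```text
scene holder [0.5663 0.2448 0.287 ] 192.3731049627299 677
scene tin ((480.1437683105469, -236.54075622558594), 45.690921783447266) [ 0.4804 -0.2345]
scene j1 ((567.4694213867188, -244.40322875976562), 27.32822608947754) [ 0.5682 -0.2434]
scene j2 ((656.7530517578125, -252.49098205566406), 26.05169105529785) [ 0.6564 -0.2514]
scene spool ((433.44012451171875, -6.327976226806641), 27.646772384643555) [ 0.435  -0.0052]
block/mallet lowest-x pts [0.63698094 0.03802508 0.04252649] ymin/max for x<.64 -0.030225698250313994 0.056996734069411775
side holder [0.5626 0.2427 0.2888] 427.5610829353853 1221
side tin ((475.540283203125, -237.75840759277344), 45.73215866088867) [ 0.4734 -0.235 ]
side j1 ((563.89111328125, -246.02676391601562), 27.638059616088867) [ 0.5616 -0.2445]
side j2 ((652.0049438476562, -254.87744140625), 27.350271224975586) [ 0.6497 -0.2533]
side spool ((430.83123779296875, -8.076622009277344), 27.067468643188477) [ 0.4297 -0.0071]
block/mallet lowest-x pts [0.63118104 0.04242198 0.0399685 ] ymin/max for x<.64 -0.031542244304746815 0.05449489326390848
```

```bash
cat > fit2.py <<'E'
import re
exec(open('fit.py').read().split('for n in("scene"')[0])
from scipy.optimize import minimize
T=cKDTree(M);W=np.full((500,800,3),255,np.uint8)
for k,n in enumerate(("scene","side")):
    P=np.load(n+"P.npy").reshape(-1,3)
    m=(abs(P[:,0]-.552)<.1)&(abs(P[:,1]-.232)<.1)&(P[:,2]>.034)&(P[:,2]<.048)
    p=P[m,:2];best=None
    def f(x):
        c,s=np.cos(x[2]),np.sin(x[2]);q=(p-x[:2])@np.array([[c,-s],[s,c]])
        mm=M@np.array([[c,s],[-s,c]])+x[:2]
        return (np.minimum(T.query(q)[0],.03)).mean()*1e3+np.minimum(cKDTree(p).query(mm)[0],.03).mean()*1e3
    for y0 in np.arange(0,6.3,.4):
        r=minimize(f,[.552,.232,y0],method="Nelder-Mead",options=dict(initial_simplex=[[.552,.232,y0],[.572,.232,y0],[.552,.252,y0],[.552,.232,y0+.2]]))
        if best is None or r.fun<best.fun:best=r
    x=best.x;print(n,x.round(4),best.fun)
    c,s=np.cos(x[2]),np.sin(x[2]);mm=M@np.array([[c,s],[-s,c]])+x[:2]
    for a,col in((p,(0,0,0)),(mm,(0,0,255))):
        for X,Y in a: cv2.circle(W,(int(k*400+200+(X-.552)*1900),int(250-(Y-.232)*1900)),2,col,-1)
cv2.imwrite("pics/fit.png",W)
E
python3 fit2.py
```

```text
scene [0.566  0.2456 6.5891] 4.904637667732756
side [0.5624 0.2439 0.3022] 4.864380086973938
```

View pics/fit.png

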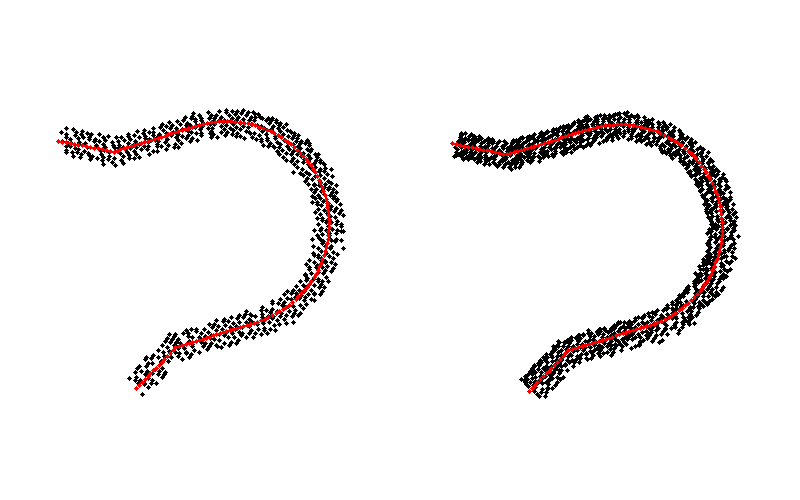

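The fit is good: holder origin is at about (0.564, 0.2445) with yaw about 0.30. The plan is to push with the fingers half open, so they form a two-point fork, going round the robot side of the spool. First I'll turn the tool so its x axis points along the push (yaw 93°).

```bash
python3 -m pendant '{"delta_pos":[[0,0,0],[0,0,0],[0,0,0],[0,0,0],[0,0,0],[0,0,0],[0,0,0],[0,0,0],[0,0,0],[0,0,0]],"rotation":[[0,0,1],[0,0,1],[0,0,1],[0,0,1],[0,0,1],[0,0,1],[0,0,1],[0,0,1],[0,0,1],[0,0,1]]}' 0.5 30
python3 -m pendant '{"delta_pos":[[0,0,0],[0,0,0],[0,0,0]],"rotation":[[0,0,1],[0,0,1],[0,0,0.2]]}'
cat > st.py <<'E'
from h import *
import sys
# usage: st.py tx ty yaw : nest center pose, and move to target nest(x,y,yaw)
o=robot.get_obs();p=o["tool_pos"];X=Ro.from_quat(o["eef_rot"]).as_matrix()
y=np.arctan2(X[1,0],X[0,0]);N=.0471
print("t",round(o["time_s"],2),"tcp",np.round(p,4),"yaw",round(np.degrees(y),1),"nest",np.round(p[:2]+N*X[:2,0],4),"tilt",np.round(X[2,:2],3),"F",np.round(o["ft_force"],1),"w",round(o["width"],2),"q6",round(o["joint_positions"][5],2))
if len(sys.argv)>2:
    d=np.array(list(map(float,sys.argv[1:3])))-(p[:2]+N*X[:2,0])
    print("to target: tool x,y units",np.round(d@X[:2,:2]/.03,2),"z to .079:",round((p[2]-.079)/.03,2))
E
python3 st.py .4785 -.255 
```

```text
time_s: 1.53
tool_pos: [0.1288, 0.509, 0.3027]
eef_rot: [0.605, 0.796, 0.0, 0.0]
ft_force: [0.2, 0.4, -0.1]
width: 0.497
gripper_force: 0.0
time_s: 1.78
tool_pos: [0.1288, 0.509, 0.3027]
eef_rot: [0.692, 0.722, -0.0, -0.0]
ft_force: [0.5, -0.4, 0.5]
width: 0.501
gripper_force: 0.0
t 1.78 tcp [0.1288 0.509  0.3027] yaw 92.4 nest [0.1268 0.556 ] tilt [-0. -0.] F [ 0.5 -0.4  0.5] w 0.5 q6 1.06
to target: tool x,y units [-27.49  10.6 ] z to .079: 7.46
```

```bash
for i in 1; do python3 -m pendant '{"delta_pos":[[-1,0.38,0],[-1,0.38,0],[-1,0.38,0],[-1,0.38,0],[-1,0.38,0],[-1,0.38,0],[-1,0.38,0],[-1,0.38,0],[-1,0.38,0],[-1,0.38,0]],"rotation":[[0,0,0],[0,0,0],[0,0,0],[0,0,0],[0,0,0],[0,0,0],[0,0,0],[0,0,0],[0,0,0],[0,0,0]]}'
python3 -m pendant '{"delta_pos":[[-1,0.38,0],[-1,0.38,0],[-1,0.38,0],[-1,0.38,0],[-1,0.38,0],[-1,0.38,0],[-1,0.38,0],[-1,0.38,0],[-1,0.38,0],[-1,0.38,0]],"rotation":[[0,0,0],[0,0,0],[0,0,0],[0,0,0],[0,0,0],[0,0,0],[0,0,0],[0,0,0],[0,0,0],[0,0,0]]}'
done; python3 st.py .4785 -.255
```

```text
time_s: 2.62
tool_pos: [0.2564, 0.2131, 0.3029]
eef_rot: [0.69, 0.724, 0.0, 0.0]
ft_force: [0.5, 0.2, 0.4]
width: 0.504
gripper_force: 0.0
time_s: 3.45
tool_pos: [0.3841, -0.0818, 0.3029]
eef_rot: [0.69, 0.724, 0.0, 0.0]
ft_force: [0.2, 0.1, -0.6]
width: 0.499
gripper_force: 0.0
t 3.45 tcp [ 0.3841 -0.0818  0.3029] yaw 92.7 nest [ 0.3818 -0.0347] tilt [-0.  0.] F [ 0.2  0.1 -0.6] w 0.5 q6 -0.56
to target: tool x,y units [-7.49  2.87] z to .079: 7.46
```

```bash
python3 -m pendant '{"delta_pos":[[-0.95,0.36,0],[-0.95,0.36,0],[-0.95,0.36,0],[-0.95,0.36,0],[-0.95,0.36,0],[-0.95,0.36,0],[-0.95,0.36,0],[-0.84,0.35,0],[0,0,0],[0,0,0]],"rotation":[[0,0,0],[0,0,0],[0,0,0],[0,0,0],[0,0,0],[0,0,0],[0,0,0],[0,0,0],[0,0,0],[0,0,0]]}'
python3 -m pendant '{"delta_pos":[[0,0,0.9],[0,0,0.9],[0,0,0.9],[0,0,0.9],[0,0,0],[0,0,0]],"rotation":[[0,0,0],[0,0,0],[0,0,0],[0,0,0],[0,0,0],[0,0,0]]}'
python3 - <<'E'
from h import *
im,d=optics.read_camera("wrist");cv2.imwrite("pics/w1.png",im)
E
python3 st.py .4785 -.255
```

```text
time_s: 4.28
tool_pos: [0.48, -0.3013, 0.302]
eef_rot: [0.691, 0.723, 0.0, -0.001]
ft_force: [0.6, 0.6, -0.3]
width: 0.501
gripper_force: 0.0
time_s: 4.78
tool_pos: [0.4798, -0.2998, 0.1949]
eef_rot: [0.69, 0.724, 0.0, -0.001]
ft_force: [0.4, -0.2, 0.2]
width: 0.5
gripper_force: 0.0
t 4.83 tcp [ 0.4803 -0.3003  0.1963] yaw 92.7 nest [ 0.4781 -0.2533] tilt [-0.001  0.001] F [0.1 0.2 0.3] w 0.5 q6 -0.81
to target: tool x,y units [-0.06  0.01] z to .079: 3.91
```

View pics/w1.png

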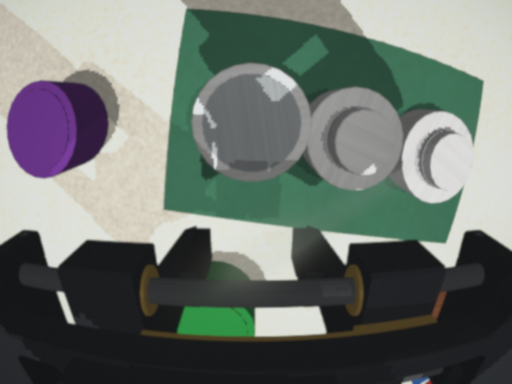

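The wrist view shows the tin at (252,122), centred between the fingertips (about columns 200 and 305). The jars are to its right and the finger landing spots are free, so I'll lower.

```bash
python3 -m pendant '{"delta_pos":[[0,0,0.8],[0,0,0.8],[0,0,0.8],[0,0,0.7],[0,0,0.5],[0,0,0.3],[0,0,0],[0,0,0]],"rotation":[[0,0,0],[0,0,0],[0,0,0],[0,0,0],[0,0,0],[0,0,0],[0,0,0],[0,0,0]]}'
python3 st.py .4785 -.235
python3 -m pendant '{"delta_pos":[[0.15,0,0],[0.2,0,0],[0.2,0,0],[0.2,0,0],[0.2,0,0],[0.2,0,0],[0.2,0,0],[0.2,0,0],[0.2,0,0],[0,0,0]],"rotation":[[0,0,0],[0,0,0],[0,0,0],[0,0,0],[0,0,0],[0,0,0],[0,0,0],[0,0,0],[0,0,0],[0,0,0]]}'
cat > look.py <<'E'
from h import *
n="scene"
for n in("scene","side"):
    im,d=optics.read_camera(n);P=cloud(n,d);cv2.imwrite("pics/last_%s.png"%n,im)
    o=robot.get_obs();X=Ro.from_quat(o["eef_rot"]).as_matrix();c=np.array(o["tool_pos"])[:2]+.0471*X[:2,0]
    for r in models.cut_out("tin_center",n):
        m=r["mask"]&(d>0);p=P[m];
        if len(p)<10: continue
        p=p[abs(p[:,2]-.062)<.007]
        if len(p)<5: continue
        k=(p[:,:2].max(0)+p[:,:2].min(0))/2
        if np.hypot(*(k-c))<.06: print(n,"tin",k.round(4),np.ptp(p[:,:2],axis=0).round(3),"in tool frame rel nest",((k-c)@X[:2,:2]).round(4),r["conf"])
E
python3 look.py;python3 st.py
```

```text
time_s: 5.5
tool_pos: [0.4806, -0.301, 0.0792]
eef_rot: [0.691, 0.723, 0.0, 0.001]
ft_force: [-1.5, -0.3, 1.2]
width: 0.499
gripper_force: 0.0
t 5.5 tcp [ 0.4806 -0.301   0.0792] yaw 92.6 nest [ 0.4784 -0.254 ] tilt [-0.002  0.001] F [-1.5 -0.3  1.2] w 0.5 q6 -0.81
to target: tool x,y units [0.63 0.03] z to .079: 0.01
time_s: 6.33
tool_pos: [0.4781, -0.2476, 0.0785]
eef_rot: [0.691, 0.723, 0.0, 0.001]
ft_force: [1.6, -1.3, 0.5]
width: 0.498
gripper_force: 0.6
scene tin [ 0.48   -0.1973] [0.087 0.088] in tool frame rel nest [0.0032 0.0044] 0.62
side tin [ 0.4851 -0.1928] [0.063 0.074] in tool frame rel nest [0.0076 0.0099] 0.85
t 6.53 tcp [ 0.4776 -0.248   0.0777] yaw 92.6 nest [ 0.4755 -0.2009] tilt [ 0. -0.] F [ 0.8 -0.8  0.3] w 0.5 q6 -0.74
```

The tin is nested in the fork and clear. Now I'll steer left around the spool, rotating about the tin centre.

```bash
python3 -m pendant '{"delta_pos":[[0.2,0,0],[0.2,0,0],[0.18,0.13,0],[0.18,0.13,0],[0.18,0.13,0],[0.18,0.13,0],[0.18,0.13,0],[0.18,0.13,0],[0.18,0.13,0],[0.18,0.13,0]],"rotation":[[0,0,0],[0,0,0],[0,0,-0.8],[0,0,-0.8],[0,0,-0.8],[0,0,-0.8],[0,0,-0.8],[0,0,-0.8],[0,0,-0.8],[0,0,-0.8]]}'
python3 -m pendant '{"delta_pos":[[0.2,0,0],[0.2,0,0],[0.2,0,0],[0.2,0,0],[0.1,0,0],[0,0,0]],"rotation":[[0,0,0],[0,0,0],[0,0,0],[0,0,0],[0,0,0],[0,0,0]]}'
python3 st.py .35 -.05; python3 look.py
```

```text
time_s: 7.37
tool_pos: [0.4921, -0.1853, 0.0777]
eef_rot: [0.413, 0.911, 0.0, 0.0]
ft_force: [1.9, -2.2, 0.1]
width: 0.499
gripper_force: 1.6
time_s: 7.87
tool_pos: [0.4735, -0.165, 0.0777]
eef_rot: [0.415, 0.91, 0.0, -0.001]
ft_force: [-0.1, 0.4, 0.2]
width: 0.497
gripper_force: 0.1
t 7.87 tcp [ 0.4735 -0.165   0.0777] yaw 131.0 nest [ 0.4426 -0.1295] tilt [ 0.001 -0.   ] F [-0.1  0.4  0.2] w 0.5 q6 -1.28
to target: tool x,y units [ 4.02 -0.59] z to .079: -0.04
scene tin [ 0.4447 -0.1259] [0.085 0.085] in tool frame rel nest [0.0014 0.004 ] 0.82
side tin [ 0.4485 -0.1193] [0.07  0.069] in tool frame rel nest [0.0043 0.0111] 0.77
```

```bash
python3 -m pendant '{"delta_pos":[[0.2,0.13,0],[0.2,0.13,0],[0.3,0,0],[0.3,0,0],[0.3,0,0],[0.3,0,0],[0.3,0,0],[0.3,0,0],[0.3,0,0],[0.3,0,0]],"rotation":[[0,0,-0.8],[0,0,-0.8],[0,0,0],[0,0,0],[0,0,0],[0,0,0],[0,0,0],[0,0,0],[0,0,0],[0,0,0]]}'
python3 -m pendant '{"delta_pos":[[0.25,0,0],[0.2,0,0],[0.15,-0.13,0],[0.15,-0.13,0],[0.15,-0.13,0],[0.15,-0.13,0],[0.15,-0.13,0],[0.15,-0.13,0],[0.15,-0.13,0],[0.15,-0.13,0]],"rotation":[[0,0,0],[0,0,0],[0,0,0.8],[0,0,0.8],[0,0,0.8],[0,0,0.8],[0,0,0.8],[0,0,0.8],[0,0,0.8],[0,0,0.8]]}'
python3 st.py .36 .1; python3 look.py
```

```text
time_s: 8.9
tool_pos: [0.4152, -0.1053, 0.0778]
eef_rot: [0.337, 0.941, -0.0, 0.0]
ft_force: [2.2, -2.1, -0.1]
width: 0.499
gripper_force: 1.5
time_s: 9.73
tool_pos: [0.3597, -0.0847, 0.0777]
eef_rot: [0.63, 0.777, -0.0, -0.0]
ft_force: [0.6, -3.1, -1.5]
width: 0.504
gripper_force: 1.3
t 9.73 tcp [ 0.3597 -0.0847  0.0777] yaw 102.0 nest [ 0.35   -0.0387] tilt [ 0.    -0.001] F [ 0.6 -3.1 -1.5] w 0.5 q6 -0.76
to target: tool x,y units [4.45 1.29] z to .079: -0.04
scene tin [ 0.3494 -0.0325] [0.09 0.08] in tool frame rel nest [0.0053 0.0012] 0.74
```

```bash
python3 -m pendant '{"delta_pos":[[0.2,-0.13,0],[0.2,-0.13,0],[0.2,-0.13,0],[0.2,-0.1,0],[0.3,0,0],[0.3,0,0],[0.3,0,0],[0.3,0,0],[0.3,0,0],[0.3,0,0]],"rotation":[[0,0,0.8],[0,0,0.8],[0,0,0.8],[0,0,0.6],[0,0,0],[0,0,0],[0,0,0],[0,0,0],[0,0,0],[0,0,0]]}'
python3 -m pendant '{"delta_pos":[[0.3,0,0],[0.3,0,0],[0.3,0,0],[0.3,0,0],[0.3,0,0],[0.3,0,0],[0.3,0,0],[0.3,0,0],[0.2,0,0],[0.1,0,0]],"rotation":[[0,0,0],[0,0,0],[0,0,0],[0,0,0],[0,0,0],[0,0,0],[0,0,0],[0,0,0],[0,0,0],[0,0,0]]}'
python3 st.py .37 .145; python3 look.py
```

```text
time_s: 10.77
tool_pos: [0.3495, -0.0087, 0.0778]
eef_rot: [0.741, 0.671, -0.0, 0.0]
ft_force: [-0.2, -3.2, -0.0]
width: 0.499
gripper_force: 1.8
time_s: 11.6
tool_pos: [0.3575, 0.0721, 0.0777]
eef_rot: [0.741, 0.671, -0.0, 0.0]
ft_force: [-0.5, -5.7, 1.9]
width: 0.504
gripper_force: 2.2
t 11.6 tcp [0.3575 0.0721 0.0777] yaw 84.3 nest [0.3621 0.119 ] tilt [-0. -0.] F [-0.5 -5.7  1.9] w 0.5 q6 -0.03
to target: tool x,y units [0.89 0.18] z to .079: -0.04
scene tin [0.3644 0.1268] [0.088 0.076] in tool frame rel nest [0.0079 0.0015] 0.83
side tin [0.3606 0.1197] [0.087 0.087] in tool frame rel nest [ 0.0009 -0.0016] 0.85
```

```bash
python3 -m pendant '{"delta_pos":[[0.25,0,0],[0.25,0,0],[0.2,0,0],[0.15,-0.13,0],[0.15,-0.13,0],[0.15,-0.13,0],[0.15,-0.13,0],[0.15,-0.13,0],[0.15,-0.13,0],[0.15,-0.13,0]],"rotation":[[0,0,0],[0,0,0],[0,0,0],[0,0,0.8],[0,0,0.8],[0,0,0.8],[0,0,0.8],[0,0,0.8],[0,0,0.8],[0,0,0.8]]}'
python3 -m pendant '{"delta_pos":[[0.12,-0.13,0],[0.12,-0.13,0],[0.12,-0.13,0],[0.12,-0.13,0],[0.12,-0.13,0],[0.12,-0.13,0],[0.1,-0.13,0],[0,0,0]],"rotation":[[0,0,0.8],[0,0,0.8],[0,0,0.8],[0,0,0.8],[0,0,0.8],[0,0,0.8],[0,0,0.8],[0,0,0]]}'
python3 st.py .567 .2455; python3 look.py
python3 - <<'E'
from h import *
im,d=optics.read_camera("wrist");cv2.imwrite("pics/w2.png",im)
o=robot.get_obs();X=Ro.from_quat(o["eef_rot"]).as_matrix();c=np.array(o["tool_pos"])[:2]+.0471*X[:2,0]
a=np.array([np.cos(.303),np.sin(.303)]);r=c-[.564,.2445]
print("holder-frame nest",r@a,r@[-a[1],a[0]])
E
```

```text
time_s: 12.63
tool_pos: [0.3442, 0.1318, 0.0776]
eef_rot: [0.905, 0.426, -0.001, -0.0]
ft_force: [-2.9, -2.9, 0.2]
width: 0.498
gripper_force: 1.6
time_s: 13.3
tool_pos: [0.3479, 0.1683, 0.0775]
eef_rot: [0.989, 0.147, -0.001, -0.0]
ft_force: [-1.4, 1.9, 0.1]
width: 0.502
gripper_force: 1.1
t 13.3 tcp [0.3479 0.1683 0.0775] yaw 16.9 nest [0.393 0.182] tilt [-0.001 -0.001] F [-1.4  1.9  0.1] w 0.5 q6 1.42
to target: tool x,y units [ 6.17 -0.34] z to .079: -0.05
scene tin [0.3961 0.1868] [0.087 0.086] in tool frame rel nest [ 0.0044 -0.0038] 0.82
side tin [0.4039 0.2047] [0.063 0.046] in tool frame rel nest [ 0.0171 -0.0191] 0.89
holder-frame nest -0.18182449364286354 -0.00957966064406409
```

View pics/w2.png

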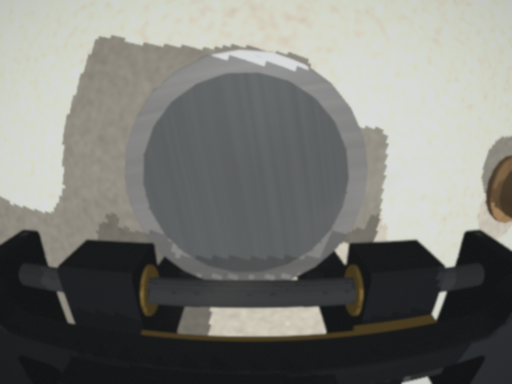

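The tin sits in the fork at (246,165) with a free path ahead, and it is 10 mm right of the holder axis. I'll advance while shifting left.

```bash
python3 -m pendant '{"delta_pos":[[0.25,-0.035,0],[0.25,-0.035,0],[0.25,-0.035,0],[0.25,-0.035,0],[0.25,-0.035,0],[0.25,-0.035,0],[0.25,-0.035,0],[0.25,-0.035,0],[0.25,-0.035,0],[0.15,0,0]],"rotation":[[0,0,0],[0,0,0],[0,0,0],[0,0,0],[0,0,0],[0,0,0],[0,0,0],[0,0,0],[0,0,0],[0,0,0]]}'
python3 st.py .567 .2455; python3 look.py
python3 - <<'E'
from h import *
im,d=optics.read_camera("wrist");cv2.imwrite("pics/w3.png",im)
E
```

```text
time_s: 14.38
tool_pos: [0.4155, 0.1978, 0.0777]
eef_rot: [0.989, 0.148, 0.0, -0.0]
ft_force: [-2.9, -0.9, -1.7]
width: 0.501
gripper_force: 1.5
t 14.38 tcp [0.4155 0.1978 0.0777] yaw 17.0 nest [0.4606 0.2116] tilt [ 0. -0.] F [-2.9 -0.9 -1.7] w 0.5 q6 1.46
to target: tool x,y units [ 3.72 -0.04] z to .079: -0.04
scene tin [0.4637 0.2142] [0.085 0.086] in tool frame rel nest [ 0.0032 -0.0018] 0.92
side tin [0.473  0.2375] [0.054 0.036] in tool frame rel nest [ 0.0197 -0.0214] 0.94
```

View pics/w3.png

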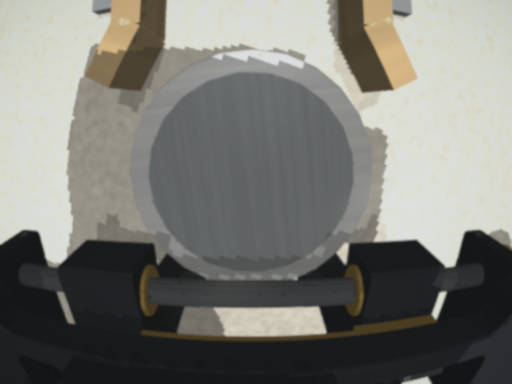

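The holder's inner walls are at columns 165 and 330, and the tin is centred between them at 250. I'll push straight in.

```bash
python3 -m pendant '{"delta_pos":[[0.25,-0.005,0],[0.25,-0.005,0],[0.25,-0.005,0],[0.25,-0.005,0],[0.25,-0.005,0],[0.25,-0.005,0],[0.25,-0.005,0],[0.25,-0.005,0],[0.25,0,0],[0.25,0,0]],"rotation":[[0,0,0],[0,0,0],[0,0,0],[0,0,0],[0,0,0],[0,0,0],[0,0,0],[0,0,0],[0,0,0],[0,0,0]]}'
python3 -m pendant '{"delta_pos":[[0.15,0,0],[0.15,0,0],[0.15,0,0],[0.1,0,0],[0.1,0,0],[0.05,0,0],[0,0,0],[0,0,0]],"rotation":[[0,0,0],[0,0,0],[0,0,0],[0,0,0],[0,0,0],[0,0,0],[0,0,0],[0,0,0]]}'
python3 st.py .567 .2455; python3 look.py
```

```text
time_s: 15.47
tool_pos: [0.4854, 0.2204, 0.0777]
eef_rot: [0.989, 0.148, -0.002, 0.0]
ft_force: [-6.8, -3.0, 4.7]
width: 0.501
gripper_force: 3.3
time_s: 16.13
tool_pos: [0.5057, 0.2265, 0.0777]
eef_rot: [0.989, 0.148, -0.001, 0.0]
ft_force: [-4.4, -0.3, 3.5]
width: 0.502
gripper_force: 2.4
t 16.13 tcp [0.5057 0.2265 0.0777] yaw 17.0 nest [0.5507 0.2403] tilt [-0.002 -0.   ] F [-4.4 -0.3  3.5] w 0.5 q6 1.48
to target: tool x,y units [ 0.57 -0.01] z to .079: -0.04
scene tin [0.5542 0.2422] [0.084 0.087] in tool frame rel nest [ 0.0039 -0.0008] 0.6
side tin [0.5645 0.2688] [0.043 0.03 ] in tool frame rel nest [ 0.0215 -0.0233] 0.61
```

```bash
python3 -m pendant '{"delta_pos":[[0.1,0,0],[0.1,0,0],[0.1,0,0],[0.05,0,0],[0,0,0]],"rotation":[[0,0,0],[0,0,0],[0,0,0],[0,0,0],[0,0,0]]}' | grep -E "tool_pos|ft"
python3 -m pendant '{"delta_pos":[[0.05,0,0],[0.03,0,0],[0,0,0]],"rotation":[[0,0,0],[0,0,0],[0,0,0]]}'| grep -E "tool_pos|ft"
python3 st.py .567 .2455
```

```text
tool_pos: [0.516, 0.2296, 0.0777]
ft_force: [-3.9, -1.4, 3.2]
tool_pos: [0.518, 0.2303, 0.0777]
ft_force: [-5.1, -1.8, 2.6]
t 17.0 tcp [0.518  0.2303 0.0777] yaw 17.0 nest [0.5631 0.244 ] tilt [-0.002 -0.   ] F [-5.1 -1.8  2.6] w 0.5 q6 1.49
to target: tool x,y units [ 0.14 -0.01] z to .079: -0.04
```

```bash
python3 -m pendant '{"delta_pos":[[0.05,0,0],[0.03,0,0],[0,0,0]],"rotation":[[0,0,0],[0,0,0],[0,0,0]]}'| grep -E "tool_pos|ft"
python3 -m pendant '{"delta_pos":[[0.04,0,0],[0.03,0,0],[0,0,0]],"rotation":[[0,0,0],[0,0,0],[0,0,0]]}'| grep -E "tool_pos|ft"
python3 look.py
```

```text
tool_pos: [0.5203, 0.231, 0.0777]
ft_force: [-5.6, -1.4, 3.5]
tool_pos: [0.5216, 0.2314, 0.0776]
ft_force: [-9.9, -4.4, 6.0]
scene tin [0.5701 0.2468] [0.083 0.088] in tool frame rel nest [ 0.0037 -0.0006] 0.94
side tin [0.579 0.274] [0.043 0.029] in tool frame rel nest [ 0.0203 -0.0239] 0.7
```

```bash
python3 -m pendant '{"delta_pos":[[0.04,0,0],[0,0,0],[0,0,0]],"rotation":[[0,0,0],[0,0,0],[0,0,0]]}'| grep -E "tool_pos|ft"
python3 -m pendant '{"delta_pos":[[0.03,0,0],[0,0,0],[0,0,0]],"rotation":[[0,0,0],[0,0,0],[0,0,0]]}'| grep -E "tool_pos|ft"
```

```text
tool_pos: [0.5219, 0.2315, 0.0776]
ft_force: [-15.4, -5.3, 10.7]
tool_pos: [0.5221, 0.2316, 0.0775]
ft_force: [-20.8, -8.0, 13.9]
```

The tool has stopped and the force is climbing, so the tin is home. I'll back off, raise, and check.

```bash
python3 -m pendant '{"delta_pos":[[-0.1,0,0],[-0.2,0,0],[-0.4,0,0],[-0.6,0,0],[-0.6,0,0],[-0.4,0,-0.5],[0,0,-1],[0,0,-1],[0,0,-1],[0,0,-1]],"rotation":[[0,0,0],[0,0,0],[0,0,0],[0,0,0],[0,0,0],[0,0,0],[0,0,0],[0,0,0],[0,0,0],[0,0,0]]}'
python3 -m pendant '{"delta_pos":[[-1,0,-0.5],[-1,0,0],[-1,0,0],[0,0,0],[0,0,0]],"rotation":[[0,0,0],[0,0,0],[0,0,0],[0,0,0],[0,0,0]]}' | grep ft
python3 - <<'E'
from h import *
for n in("scene","side"):
    im,d=optics.read_camera(n);P=cloud(n,d).reshape(-1,3)
    if n=="scene":cv2.imwrite("pics/end.png",cv2.resize(im,(768,576)))
    for nm,c,z,R in(("tin",(.567,.2455),.062,.044),("j1",(.565,-.245),.062,.0265),("j2",(.653,-.253),.062,.0265),("spool",(.432,-.007),.056,.026)):
        m=(np.hypot(P[:,0]-c[0],P[:,1]-c[1])<R+.012)&(abs(P[:,2]-z)<.006)
        print(n,nm,np.round(cv2.minEnclosingCircle(P[m,:2].astype(np.float32)*1000)[0],1))
E
```

```text
time_s: 19.03
tool_pos: [0.4587, 0.212, 0.2144]
eef_rot: [0.989, 0.148, 0.001, -0.0]
ft_force: [0.2, -0.4, -0.3]
width: 0.504
gripper_force: 0.0
ft_force: [-0.3, 0.5, -0.5]
scene tin [567.4 246.7]
scene j1 [ 567.8 -244.6]
scene j2 [ 655.2 -253.2]
scene spool [435.   -5.5]
side tin [564.4 244.5]
side j1 [ 570.5 -254.4]
side j2 [ 652.  -254.9]
side spool [0. 0.]
```

View pics/end.png

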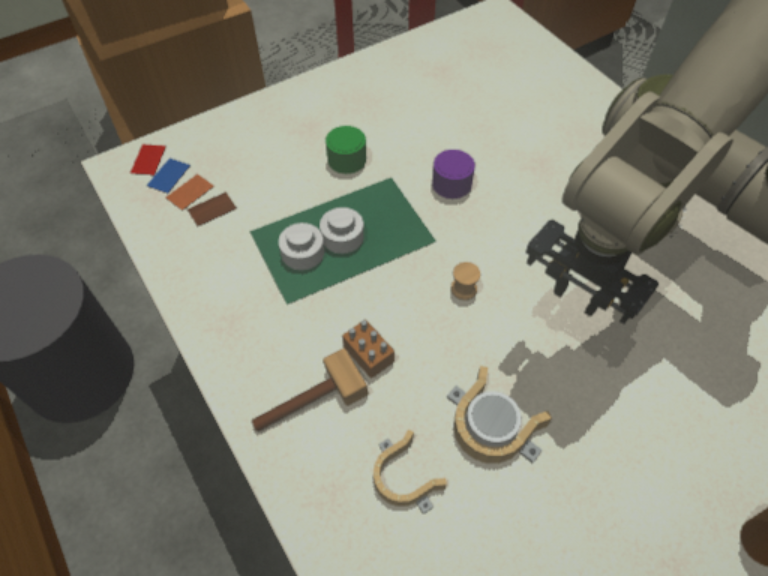

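The tin is seated in the large holder at (494,417), the jars are still at (301,245) and (342,229), and the spool, block and mallet look untouched. The measured tin centre is within about 2 mm of the seat, so I'm handing the job in.

```bash
python3 -c "
from station import order
print(order.finish_job())"
```

```text
the job is handed in; nothing more can be done
None
```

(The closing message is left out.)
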